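# Clamp a freshly glued watch glass in the bonding press

## Robot

A 6-joint arm with a two-finger parallel gripper is mounted at the origin on a cart in front of the work surface, level with it; the furniture and walls round the work are solid. World frame = base frame: x ahead of the robot, y to its left, z up, the work surface at z = 0. Lengths are in m, angles in rad, forces in N, time in s.
With the tool pointing down it reaches from about 0.35 to 0.775 m from the base axis. Payload 7.3 kg.
Tool frame: the origin (TCP) lies at the centre of the arm's flange, where the gripper is bolted on; the fingertips stand 178 mm ahead of it and the grasp point (between the pads) lies 159 mm ahead of it; z points along the fingers, y is the line along which they close (so a half turn about z gives the same grasp; the last joint's range is limited). The gripper opens to 92 mm and grips with 3 to 60 N. Pads are 19 mm wide; open, the fingers measure 130 mm over their backs; the gripper's body (75 mm by 190 mm) begins 47 mm behind the grasp point.
Start: joints at [1.032, 0.342, 1.524, -0, 1.275, -0.146], TCP at [0.201, 0.485, 0.405] pointing down, gripper open.
Joint ranges: [-2.53, 2.53], [-0.77, 2.02], [0.04, 2.7], [-1, 4.14], [0.28, 2.66], [-3.11, 3.11]. Speed limits (rad/s): [2.57, 2.57, 3.14, 3.14, 3.14, 3.14].

## Interface

Orientations are given as [roll, pitch, yaw] about the fixed x, y, z axes, in that order (R = Rz(yaw) Ry(pitch) Rx(roll)).
In Python, from cell import robot, imaging, ticket, observe gives the robot as it stands (robot), with the cameras (imaging), the readings as plain functions and the job (ticket).
- The arm moves only by the shell command python3 drive.py 'ROWS' [OPENING] [FORCE]. ROWS is a JSON object with one list for each field, all of the same length, 1 to 8, a row being the entries at one place: x, y, z (the shift in mm), wx, wy, wz (a rotation vector in units of 0.2 rad); each row shifts and turns the commanded pose from where the row before left it, along the tool's axes as they then stand; what a row does not reach is not made up. A row lasts 1/12 s, in which the tool goes at most 0.0417 m and 0.125 rad, less where a joint would pass 70% of its speed; a pose out of reach is approached as far as the arm can. OPENING is the finger opening in m, set as the command begins (- or left out keeps the last). The fingers move at their own pace and stop on an object; FORCE is the grip in N (left out, the last holds). Time passes only in rows, so rows that do not move let the fingers close. It prints the time, the measured TCP pose, the force, the opening and the grip force at its end. Input that does not fit is refused with a message, and nothing moves.
- observe(): the state, without advancing time (a new reading comes with each control period).
- imaging.read_camera(name): name is "side" or "top"; returns a dict with "image" (480x640x3 uint8, red, green, blue), "fx", "fy", "cx", "cy" (pixels), "pose" (4x4, takes a point from camera to world coordinates). Camera axes: x right, y down, z forward; pixel columns grow to the right and rows downward; lengths in m; the calibration is good to about 2 mm. A picture is of the moment at which its call begins. There is no depth.
- ticket.hand_in(): hands the job in; it is judged then, once.
The state is a dict: "time": time; "qpos": joint angles; "qvel": joint speeds; "joint_efforts": joint torques, N m; "tool_pos": TCP position; "tool_rot": TCP orientation; "contact_force": force on the tool from outside, world axes, zero at the start; "torque": the same for the moment, N m; "opening": finger opening in m; "grip_force": force on a finger pad.
Only numpy, scipy, OpenCV 4.12 (cv2) and the standard library are available. Lean on these libraries where they do the work, as an engineer would, in place of code of your own. Each camera call takes 0.05 s, during which the arm holds its last target. There are 200 camera calls.

## Task

The glass of the watch in the aluminium block has just been glued; clamp it in the bonding press to cure, and leave the other things on the bench alone. Set the press's feed toggle to off, its centre position, then push the block fully home against the stop under the press foot. Turn the crank clockwise, seen from above, until the foot has met the glass and the crank load has clearly risen, without driving the foot's spring to its end, then swing the red lock lever fully over and leave everything so.

Things in the scene. Friction and masses are not known exactly. Their poses are not given: they have to be found in the camera images.
- press: dark blue-green bonding press, fixed. Origin: bench height below the foot's axis; its x points to its back, y to its left, z up. In this frame, mm: base x -105..80, y -85..85, top z 16; crosshead x -23..23, y -80..105, z 105..130, on columns at y +-60; gear plate x -27..67, y -35..35, top z 150; grey switch box x -73..13, y -160..-92, top z 51.
- press_foot: white nylon foot, 27 mm across, under the crosshead; origin at the centre of its underside. Falls 16 mm per clockwise crank turn, 19 to 30 mm to the glass. It hangs on a spring of 8 N/mm with 12 mm travel: on the glass it stands still while the crank goes on. Bearing firmly: spring pressed 4 to 10 mm, 0.25 to 0.6 turn past first touch, best about 0.4 turn.
- press_crank (a joint): crank angle, rad, growing clockwise from above, which lowers the foot; starts at 0 to 4, end stop 17. The arm is 45 mm long and level; at 0 the grip is on the press's -x side of the axis, at pi/2 on its +y side. Running free takes about 3 N at the grip; once the foot bears the load rises, to about 6 N at 0.4 turn past touch. Stays where left; pressed over 7 mm it turns back a little.
- press_crank_axis (a point): point on the crank's vertical axis at the height of the middle of the grip (press frame 34, 0, 182 mm).
- press_crank_grip (a point): middle of the crank's upright black grip, which spins freely on its pin: 16 mm across, from z 164 to 200 mm; the crank arm below it has its top at z 164. Can be pushed round with closed fingertips or held.
- press_toggle (a joint): feed toggle, rad: +0.4 leaning to the operator (press -x: feed down, where it starts), 0 upright = off, -0.4 leaning away (feed up). Each position is a sprung detent; let go within about 0.2 of upright it snaps upright. The push needed at the tip is about 6 N.
- press_toggle_tip (a point): centre of the toggle's red ball tip, 10 mm across, 33 mm above its pivot, which lies at press frame (-30, -126, 52) mm; slim steel stem below the ball, down to z 60.
- press_lock (a joint): angle of the lock lever, rad: 0 pointing to the operator (-x of the press), starts at 0 to 0.25; grows clockwise seen from above, to its stop at 1.45 where it points left (+y): locked. Light friction, about 1.2 N at the ball.
- press_lock_axis (a point): point on the lock lever's vertical axis at ball height (press frame 0, 88, 152 mm), on the left end of the crosshead.
- press_lock_ball (a point): centre of the red ball on the lock lever's end, 19 mm across, 50 mm from its axis.
- case_block: loose aluminium case block, 0.2 to 0.4 kg, on the press base between two guide rails; 60 x 60 x 11 mm plate carrying the watch, origin at the centre of the plate's underside. It starts 32 to 46 mm short of home and slides along the press's +x. In front a tongue ends in an upright tab.
- case_block_tab (a point): middle of the front face of the block's upright tab, facing the operator, 80 mm in front of the block's origin; tab 34 mm wide, 8 mm thick, its top 11 mm above this point. Pushing here moves the block in.
- watch_glass (a point): centre of the watch's glass on the block, 19 mm above the block's origin.
- press_seat (a point): point on the base plate straight below the foot's axis: the block's origin lies here when the block is home against the rubber-faced stop.
- glue_tube: bystander: green and white glue tube, 127 x 34 x 25 mm, lying to the left in front of the press; origin at the centre of its underside.
- loupe: bystander: black eye loupe, 31 mm across, 30 mm high, in front of the switch box; origin at the centre of its underside.
- spare_watch: bystander: steel watch head, 40 x 36 x 9 mm, in front and to the right; origin at the centre of its underside.
- blower: bystander: brown rubber dust blower, 113 x 54 x 54 mm, to the right of the press; origin at the centre of its underside. Nearby a fixed green lamp shade hangs high over the bench's right front (centre x 0.38, y -0.42 m, 0.2 m across, rim 0.61 m above the bench): keep the arm clear of it.

How it is judged:
By the outcome, as a careful person would: the job done as asked, in the order asked, and still so for the second after the job is handed in, with the robot touching nothing.
It also fails if it takes over 64 s, if anything falls off the work surface, if the arm or the gripper's body presses on something with over 40 N, if the wrist force passes 120 N, or if a joint passes its speed limit or range.

## Working session

There is one attempt and no reset: what is moved stays moved. The work goes in short steps, Python scripts to look and compute and a shell command to move; the robot and the scene stay as the last step left them, time stands still between calls to the robot, and variables do not carry over. Pictures are saved under pics/ and viewed, at most 10 in all, crops included, and the job is handed in when it is done.

```bash
ls; mkdir -p pics
python3 - <<'E'
from cell import robot, imaging, ticket, observe
import cv2,numpy as np
np.set_printoptions(precision=4,suppress=True)
for n in("side","top"):
    c=imaging.read_camera(n);cv2.imwrite(f"pics/{n}0.png",c["image"][:,:,::-1])
    np.savez(f"pics/{n}0.npz",**c);print(n,c["fx"],c["fy"],c["cx"],c["cy"]);print(c["pose"])
print(observe())
E
```

```text
cell.py
drive.py
pics
side 460.8304801340388 460.8304801340388 315.03010736241214 244.30733047162298
[[ 0.8103 -0.2636  0.5234  0.0992]
 [-0.5856 -0.3324  0.7393 -0.7987]
 [-0.0209 -0.9056 -0.4237  0.508 ]
 [ 0.      0.      0.      1.    ]]
top 587.7418845771673 587.7418845771673 315.3538282155122 242.797845670676
[[ 0.0051 -0.9968  0.0792  0.4785]
 [-0.9999 -0.0044  0.0093 -0.1481]
 [-0.0089 -0.0792 -0.9968  1.3076]
 [ 0.      0.      0.      1.    ]]
{'time': 0.1, 'qpos': array([ 1.032 ,  0.3426,  1.5249,  0.    ,  1.2754, -0.146 ]), 'qvel': array([ 0.0019, -0.0026, -0.0017, -0.002 ,  0.0013, -0.0011]), 'joint_efforts': array([  0.0013, -43.2005, -24.4693,   0.0719,   0.0527,  -0.    ]), 'tool_pos': array([0.2009, 0.4849, 0.4041]), 'tool_rot': array([-3.1403, -0.0002,  2.7488]), 'contact_force': array([-0.1126, -0.3703,  1.7684]), 'torque': array([ 0.0329, -0.0197,  0.0267]), 'grip_force': 0.0, 'opening': 0.09173125093361832}
```

View pics/side0.png

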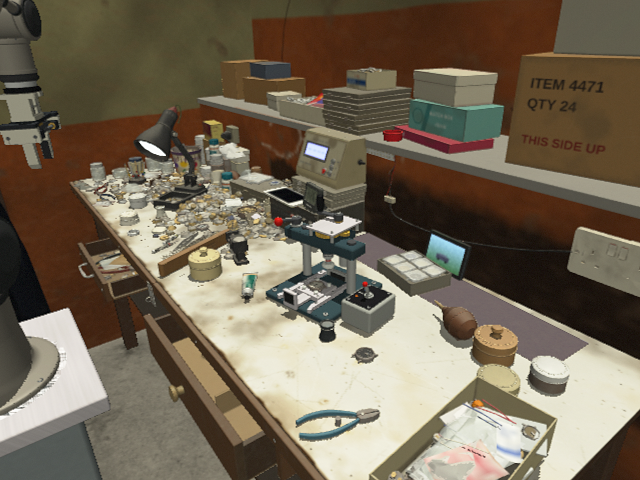

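View pics/top0.png

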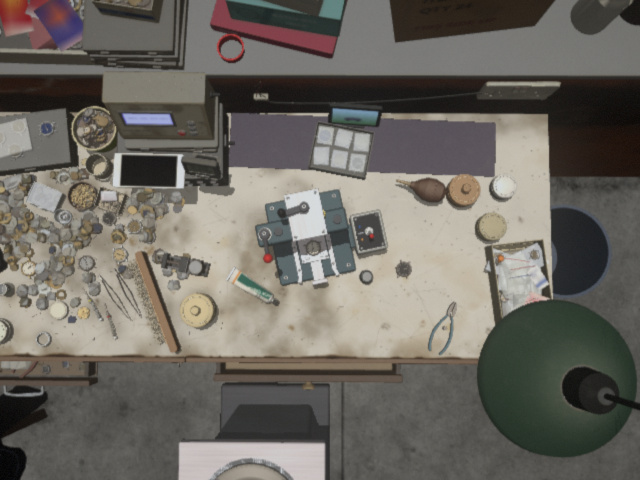

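The side view shows the press at about (330,270), with the lock ball at (279,222) and the toggle at (367,285). In the top view the press is at (305,240), the lock ball at (268,258) and the toggle at (371,234). I'll enlarge both views.

Run:
```python
import cv2
a=cv2.imread("pics/side0.png")[190:350,230:430]
b=cv2.imread("pics/top0.png")[180:300,240:400]
cv2.imwrite("pics/s1.png",cv2.resize(a,None,fx=3.75,fy=3.75,interpolation=cv2.INTER_CUBIC))
cv2.imwrite("pics/t1.png",cv2.resize(b,None,fx=5,fy=5,interpolation=cv2.INTER_CUBIC))
```

```text
(no output)
```

View pics/s1.png

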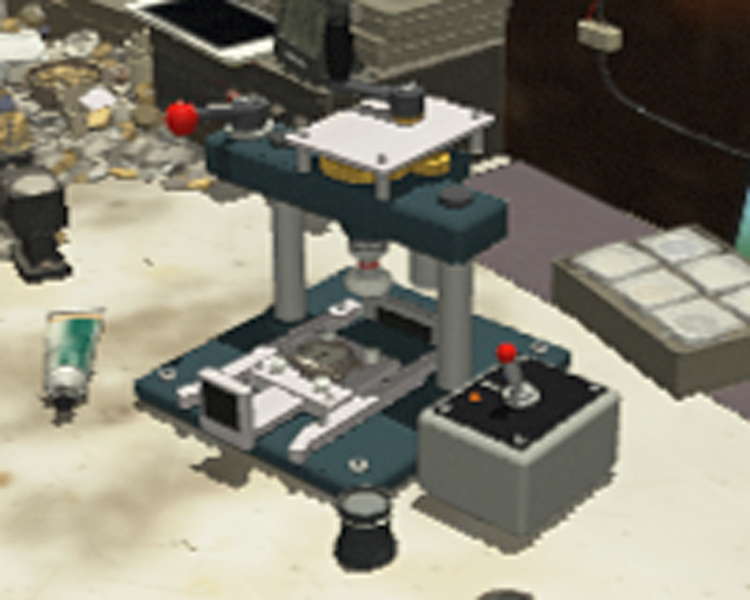

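View pics/t1.png

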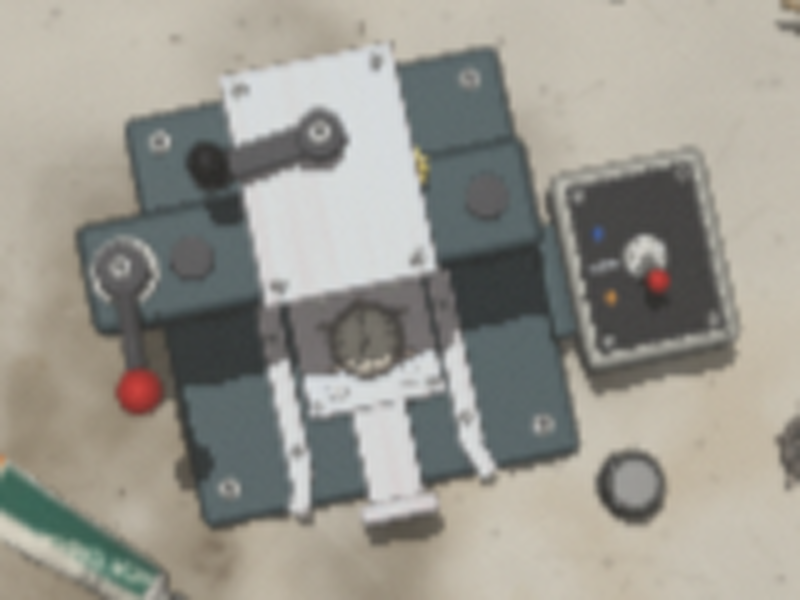

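The crops (5x top, 3.75x side) show the crank grip at top-crop (207,165), the hub at (320,132), the toggle tip at (657,281), the lock ball at (138,392) and the tab top at (400,512). Next I'll fit the press pose to the corners and triangulate the points of interest.

```bash
cat > geo.py <<'E'
import numpy as np
from scipy.optimize import least_squares
np.set_printoptions(precision=4,suppress=True)
cams={n:dict(np.load(f"pics/{n}0.npz")) for n in("top","side")}
def proj(n,P):
    c=cams[n];q=(np.atleast_2d(P)-c["pose"][:3,3])@c["pose"][:3,:3]
    return np.c_[c["fx"]*q[:,0]/q[:,2]+c["cx"],c["fy"]*q[:,1]/q[:,2]+c["cy"]]
T=lambda u,v:(240+(u+.5)/5-.5,180+(v+.5)/5-.5)
S=lambda u,v:(230+(u+.5)/3.75-.5,190+(v+.5)/3.75-.5)
def tri(t,s,g=(.6,0,.1)):
    r=least_squares(lambda p:np.r_[proj("top",p)[0]-t,proj("side",p)[0]-s],g)
    return r.x,np.abs(r.fun).max()
def press(p,q):
    q=np.atleast_2d(q)/1e3;c,s=np.cos(p[2]),np.sin(p[2])
    return np.c_[p[0]+c*q[:,0]-s*q[:,1],p[1]+s*q[:,0]+c*q[:,1],q[:,2]]
E
cat > fit.py <<'E'
from geo import *
t={(-105,85,16):(205,525),(-105,-85,16):(578,450),(80,-85,16):(497,48),(80,85,16):(127,120),(-27,35,150):(265,303),(-27,-35,150):(437,268),(67,35,150):(222,75),(67,-35,150):(390,42),
(-73,-92,51):(592,370),(-73,-160,51):(737,330),(13,-160,51):(700,150),(13,-92,51):(552,183),(0,88,152):(121,268),(-23,105,130):(100,333),(23,105,130):(78,230)}
s={(-105,85,16):(137,382),(-73,-160,51):(525,453),(13,-160,51):(620,393),(-73,-92,51):(422,410),(-23,-80,130):(455,235),(-23,-80,105):(455,262),(23,-80,130):(507,205),(-23,105,130):(208,135),(-27,-35,150):(383,172),(-27,35,150):(287,138),(67,-35,150):(495,118)}
tk,tv=np.array(list(t)),np.array([T(*v) for v in t.values()]);sk,sv=np.array(list(s)),np.array([S(*v) for v in s.values()])
f=lambda p:np.r_[(proj("top",press(p,tk))-tv).ravel(),(proj("side",press(p,sk))-sv).ravel()]
r=least_squares(f,(.6,-.1,.1),loss="soft_l1");p=r.x
print("press",p);print(f(p).reshape(-1,2))
np.save("press.npy",p)
def inv(w):
    c,s_=np.cos(p[2]),np.sin(p[2]);d=w-[p[0],p[1],0];return np.r_[c*d[0]+s_*d[1],-s_*d[0]+c*d[1],d[2]]*1e3
for n,a,b in(("ball",(138,392),(182,119)),("tip",(657,281),(507,352)),("tabtop",(400,512),(227,392))):
    w,e=tri(T(*a),S(*b));print(n,w,e,"press mm",inv(w))
# heights assumed
def ray(uv,z):
    c=cams["top"];d=c["pose"][:3,:3]@np.r_[(uv[0]-c["cx"])/c["fx"],(uv[1]-c["cy"])/c["fy"],1];o=c["pose"][:3,3];return o+d*(z-o[2])/d[2]
for n,a,z in(("grip",(207,165),.2),("hub",(320,132),.17),("glass",(367,340),.035),("tab",(400,512),.04)):
    w=ray(T(*a),z);print(n,w,inv(w))
print("axis",press(p,(34,0,182)),"lockaxis",press(p,(0,88,152)),"seat",press(p,(0,0,16)),"piv",press(p,(-30,-126,52)))
E
python3 fit.py
```

```text
press [ 0.6083 -0.1218  0.2072]
[[-0.0342  0.3521]
 [ 1.2578 -0.2328]
 [ 0.2747 -1.4899]
 [-0.7783 -0.5571]
 [ 0.4149  0.3919]
 [ 0.6929  0.2886]
 [-0.3224 -0.1211]
 [ 0.5384 -0.5593]
 [-0.4293 -0.1012]
 [ 1.6649  1.5195]
 [ 0.6528 -1.5101]
 [-0.6768 -1.7803]
 [ 0.1951 -0.6435]
 [-0.6257  0.2629]
 [-0.6287 -1.4177]
 [-2.6398 -0.2454]
 [-0.8051  2.9048]
 [ 0.9441 -0.4795]
 [-3.0735  1.0625]
 [ 0.2667 -1.4089]
 [ 0.1036  3.26  ]
 [ 1.1241 -1.3802]
 [-2.6813  0.8248]
 [-0.2967  0.0636]
 [-1.3423  0.0581]
 [-0.3132  0.0293]]
ball [ 0.5411 -0.0435  0.1538] 0.7848138461006897 press mm [-49.6831  90.4386 153.7591]
tip [ 0.5923 -0.2539  0.0854] 0.782813316776469 press mm [ -42.8415 -125.9545   85.4426]
tabtop [ 0.4967 -0.1472  0.0473] 1.0605119859085335 press mm [-114.4079   -1.8651   47.2782]
grip [ 0.6238 -0.0722  0.2   ] [ 25.3402  45.3414 200.    ]
hub [ 0.6409 -0.1142  0.17  ] [ 33.4284   0.7715 170.    ]
glass [ 0.5691 -0.1312  0.035 ] [-40.2353  -1.1102  35.    ]
tab [ 0.4946 -0.1458  0.04  ] [-116.1683   -0.1454   40.    ]
axis [[ 0.6416 -0.1148  0.182 ]] lockaxis [[ 0.5902 -0.0357  0.152 ]] seat [[ 0.6083 -0.1218  0.016 ]] piv [[ 0.6049 -0.2513  0.052 ]]
```

```bash
cat > d.py <<'E'
# usage: d.py x y z(mm, fingertip, press frame) yaw(rel. press) tilt -> rotation vector, then shift in turned tool axes / in present axes
import sys
from geo import *
from scipy.spatial.transform import Rotation as R
from cell import robot, imaging, ticket, observe
x,y,z,yaw,tilt=map(float,sys.argv[1:6]);p=np.load("press.npy");o=observe()
Rt=R.from_euler("z",p[2]+yaw)*R.from_euler("x",np.pi)*R.from_euler("y",tilt)
Rc=R.from_euler("xyz",o["tool_rot"])
t=press(p,(x,y,z))[0]-Rt.apply([0,0,.178])
d=t-o["tool_pos"]
print("t",round(o["time"],2),"rot",(Rc.inv()*Rt).as_rotvec(),"shift turned",Rt.inv().apply(d),"shift now",Rc.inv().apply(d))
print("F",o["contact_force"],"open",o["opening"],"j",o["qpos"])
E
python3 d.py -30 -126 180 1.571 0
```

```text
t 0.1 rot [-0.0013  0.0005  0.9707] shift turned [-0.8036  0.2438  0.0461] shift now [-0.655  -0.5255  0.0467]
F [-0.1126 -0.3703  1.7684] open 0.09173125093361832 j [ 1.032   0.3426  1.5249  0.      1.2754 -0.146 ]
```

Units first: shifts go in mm and turns go in units of 0.2 rad. So -0.01 m is -10, 0.1213 rad is 0.6065.

```bash
python3 drive.py '{"x":[0,0,0,0,0,0,0,0],"y":[0,0,0,0,0,0,0,0],"z":[-10,-10,0,0,0,0,0,0],"wx":[0,0,0,0,0,0,0,0],"wy":[0,0,0,0,0,0,0,0],"wz":[0.6065,0.6065,0.6065,0.6065,0.6065,0.6065,0.6065,0.6065]}' 0.05 20
python3 drive.py '{"x":[-36.5,-36.5,-36.5,-36.5,-36.5,-36.5,-36.5,-36.5],"y":[11,11,11,11,11,11,11,11],"z":[0,0,0,0,0,0,0,0],"wx":[0,0,0,0,0,0,0,0],"wy":[0,0,0,0,0,0,0,0],"wz":[0,0,0,0,0,0,0,0]}'
python3 drive.py '{"x":[-36.5,-36.5,-36.5,-36.5,-36.5,-36.5,-36.5,-36.5],"y":[11,11,11,11,11,11,11,11],"z":[0,0,0,0,0,0,0,0],"wx":[0,0,0,0,0,0,0,0],"wy":[0,0,0,0,0,0,0,0],"wz":[0,0,0,0,0,0,0,0]}'
python3 drive.py '{"x":[-36.5,-36.5,-36.5,-36.5,-36.5,-36.5,0,0],"y":[11,11,11,11,11,11,0,0],"z":[0,0,0,0,0,0,0,0],"wx":[0,0,0,0,0,0,0,0],"wy":[0,0,0,0,0,0,0,0],"wz":[0,0,0,0,0,0,0,0]}'
python3 d.py -30 -126 77 1.571 0
```

```text
time: 0.77
tool_pos: [0.2009, 0.485, 0.4243]
tool_rot: [-3.141, 0.001, 1.772]
contact_force: [0.4, 0.2, -0.4]
opening: 0.0507
grip_force: 0.0
time: 1.43
tool_pos: [0.3475, 0.2157, 0.4246]
tool_rot: [-3.141, -0.0, 1.779]
contact_force: [1.5, 0.4, -0.8]
opening: 0.0498
grip_force: 0.0
time: 2.1
tool_pos: [0.494, -0.0521, 0.4244]
tool_rot: [-3.141, -0.0, 1.778]
contact_force: [0.7, 1.3, 0.1]
opening: 0.0497
grip_force: 0.0
time: 2.77
tool_pos: [0.6035, -0.2527, 0.4225]
tool_rot: [-3.139, -0.002, 1.776]
contact_force: [-0.6, 1.4, -1.0]
opening: 0.0504
grip_force: 0.0
t 2.77 rot [-0.0021 -0.0021 -0.0022] shift turned [0.0011 0.0016 0.1675] shift now [0.0007 0.002  0.1675]
F [-0.649   1.3891 -0.9767] open 0.05035448741638308 j [-0.5136  0.5793  1.0909  0.0002  1.4744 -0.7187]
```

Scaled: 0.032 m is 32, 0.025 m is 25.

```bash
python3 drive.py '{"x":[1,0,0,0,0,0,0],"y":[1.5,0,0,0,0,0,0],"z":[32,32,32,32,25,14.5,0],"wx":[0,0,0,0,0,0,0],"wy":[0,0,0,0,0,0,0],"wz":[0,0,0,0,0,0,0]}'
python3 drive.py '{"x":[0,0,0,0,0,0],"y":[0,0,0,0,0,0],"z":[0,0,0,0,0,0],"wx":[0,0,0,0,0,0],"wy":[0,0,0,0,0,0],"wz":[0,0,0,0,0,0]}' 0.008 20
python3 drive.py '{"x":[0,0,0],"y":[0,0,0],"z":[0,0,0],"wx":[0,0,0],"wy":[0,0,0],"wz":[0,0,0]}'
```

```text
time: 3.35
tool_pos: [0.6032, -0.2475, 0.2535]
tool_rot: [-3.136, -0.005, 1.78]
contact_force: [-0.4, -0.0, -1.0]
opening: 0.0502
grip_force: 0.0
time: 3.85
tool_pos: [0.6039, -0.25, 0.2591]
tool_rot: [-3.141, 0.001, 1.778]
contact_force: [-0.6, 0.7, 1.2]
opening: 0.0146
grip_force: 0.6
time: 4.1
tool_pos: [0.6051, -0.2496, 0.2586]
tool_rot: [3.139, 0.002, 1.779]
contact_force: [0.8, 0.6, 5.0]
opening: 0.0079
grip_force: 12.4
```

Scaled: -0.035 m is -35.

```bash
python3 drive.py '{"x":[0,0,0,0],"y":[0,0,0,0],"z":[0,0,0,0],"wx":[0,0,0,0],"wy":[0,0,0,0],"wz":[0,0,0,0]}' 0.05
python3 drive.py '{"x":[0,0,0,0,0],"y":[0,0,0,0,0],"z":[-35,-35,-35,-35,0],"wx":[0,0,0,0,0],"wy":[0,0,0,0,0],"wz":[0,0,0,0,0]}'
python3 d.py -140 0 130 0 0.35
python3 - <<'E'
from cell import robot, imaging, ticket, observe
import cv2,numpy as np
from geo import *
c=imaging.read_camera("side");i=c["image"][:,:,::-1]
print(proj("side",press(np.load("press.npy"),[(-30,-126,85)])))
cv2.imwrite("pics/s2.png",cv2.resize(i[170:350,220:440],None,fx=3.4,fy=3.3,interpolation=2))
E
```

```text
time: 4.43
tool_pos: [0.6044, -0.2494, 0.2567]
tool_rot: [-3.141, -0.001, 1.779]
contact_force: [-0.1, 0.7, 0.3]
opening: 0.0304
grip_force: 0.0
time: 4.85
tool_pos: [0.6051, -0.2498, 0.4055]
tool_rot: [3.132, 0.009, 1.778]
contact_force: [1.0, 0.4, 0.6]
opening: 0.0498
grip_force: 0.0
t 4.85 rot [-0.2602  0.2734  1.5563] shift turned [-0.1983 -0.1246  0.0429] shift now [ 0.1256 -0.1726  0.1055]
F [0.9864 0.4482 0.5522] open 0.04983070901083976 j [-0.5085  0.584   1.1286  0.0001  1.4159 -0.7162]
[[368.2616 281.139 ]]
```

View pics/s2.png

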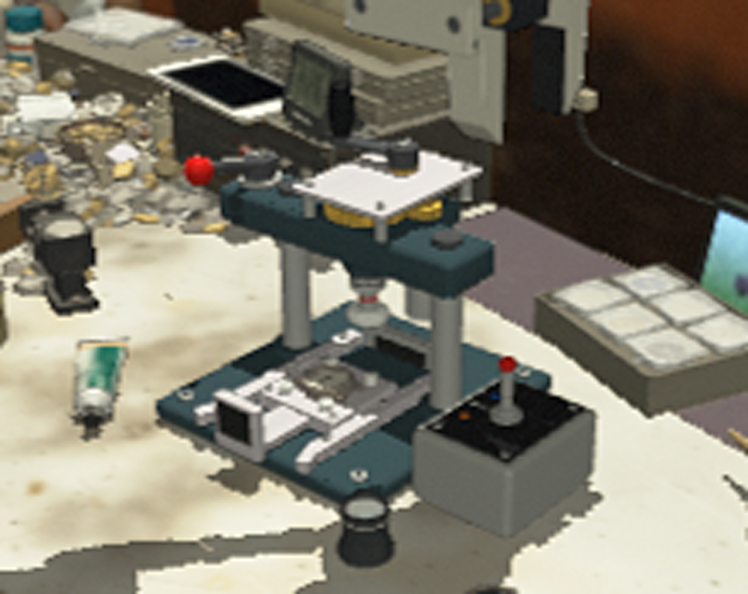

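The picture shows the toggle upright: its tip is at crop (508,364), and I predicted (503,367). The tab's black front face is at (234,418).

Scaled: 0.1197 rad is 0.5985.

```bash
python3 drive.py '{"x":[0,0,0,0,0,0,0,0],"y":[0,0,0,0,0,0,0,0],"z":[0,0,0,0,0,0,0,0],"wx":[-0.1,-0.1,-0.1,-0.1,-0.1,-0.1,-0.1,-0.1],"wy":[0.105,0.105,0.105,0.105,0.105,0.105,0.105,0.105],"wz":[0.5985,0.5985,0.5985,0.5985,0.5985,0.5985,0.5985,0.5985]}' 0
python3 drive.py '{"x":[0,0,0,0,0,0],"y":[0,0,0,0,0,0],"z":[0,0,0,0,0,0],"wx":[-0.1,-0.1,-0.1,-0.1,-0.1,0],"wy":[0.105,0.105,0.105,0.105,0.105,0],"wz":[0.5985,0.5985,0.5985,0.5985,0.5985,0]}' 
python3 d.py -150 0 130 0 0.35
python3 d.py -150 0 32 0 0.35
python3 -c "
from geo import *
p=np.load('press.npy')
print('tab centre px',(S(222,403)),'edge',S(226,386))
for z in (25,30,35,40,45,50): print(z,proj('side',press(p,[(-118,0,z)])))"
```

```text
time: 5.57
tool_pos: [0.6044, -0.2496, 0.3952]
tool_rot: [3.083, -0.215, 0.816]
contact_force: [0.4, 0.0, 0.9]
opening: 0.0023
grip_force: 0.0
time: 6.07
tool_pos: [0.6042, -0.2494, 0.3954]
tool_rot: [-3.13, -0.338, 0.199]
contact_force: [0.2, 0.1, -0.8]
opening: 0.0007
grip_force: 0.0
t 6.07 rot [-0.0091  0.0119 -0.008 ] shift turned [-0.2035 -0.1241  0.0303] shift now [-0.2041 -0.1222  0.0338]
F [ 0.2495  0.0714 -0.7755] open 0.0006755634650280381 j [-0.56    0.5244  1.2811  0.2677  1.1091  0.7176]
t 6.07 rot [-0.0091  0.0119 -0.008 ] shift turned [-0.2371 -0.1241  0.1224] shift now [-0.2366 -0.1211  0.1263]
F [ 0.2495  0.0714 -0.7755] open 0.0006755634650280381 j [-0.56    0.5244  1.2811  0.2677  1.1091  0.7176]
tab centre px (288.8333333333333, 297.1) edge (289.9, 292.56666666666666)
25 [[287.6265 304.531 ]]
30 [[287.5072 302.3325]]
35 [[287.3874 300.1236]]
40 [[287.267  297.9041]]
45 [[287.146 295.674]]
50 [[287.0244 293.4331]]
```

```bash
python3 drive.py '{"x":[-34,-34,-34,-34,-34,-33.5,0],"y":[-20.5,-20.5,-20.5,-20.5,-20.5,-21.5,0],"z":[0,0,0,10,10,10,0],"wx":[-0.045,0,0,0,0,0,0],"wy":[0.06,0,0,0,0,0,0],"wz":[-0.04,0,0,0,0,0,0]}'
python3 d.py -150 0 34 0 0.35
```

```text
time: 6.65
tool_pos: [0.3934, -0.1603, 0.2925]
tool_rot: [-3.127, -0.336, 0.213]
contact_force: [-0.3, 1.5, -1.3]
opening: 0.0003
grip_force: 0.0
t 6.65 rot [-0.0164  0.0137  0.0052] shift turned [-0.0245  0.0066  0.0883] shift now [-0.0234  0.0079  0.0885]
F [-0.2674  1.5439 -1.3123] open 0.00028421007752060475 j [-0.6562  0.2578  2.0422  0.4305  0.6769  0.3837]
```

Scaled: 0.029 m is 29, -0.008 m is -8, -0.005 rad is -0.025.

```bash
python3 drive.py '{"x":[-8,-8,-8,0,0],"y":[2.2,2.2,2.2,0,0],"z":[29,29,29,0,0],"wx":[-0.025,-0.025,0,0,0],"wy":[0.025,0.025,0,0,0],"wz":[0,0,0,0,0]}'
python3 d.py -84 0 34 0 0.35
```

```text
time: 7.07
tool_pos: [0.4107, -0.1715, 0.2082]
tool_rot: [3.133, -0.359, 0.213]
contact_force: [-0.0, 0.4, 0.9]
opening: 0.0004
grip_force: 0.0
t 7.07 rot [ 0.0066 -0.0085  0.0059] shift turned [ 0.0526 -0.008   0.0266] shift now [ 0.0524 -0.0078  0.027 ]
F [-0.0499  0.3758  0.8588] open 0.00039606437739545897 j [-0.6522  0.4513  2.0875  0.6585  0.4415  0.1291]
```

Scaled: 0.0035 m is 3.5, 0.006 m is 6.

```bash
python3 drive.py '{"x":[6,6,6,6,6,6,0],"y":[-1.5,-1.5,-1.5,-1.5,-1.5,0,0],"z":[3.5,3.5,3.5,3.5,3.5,3.5,0],"wx":[0,0,0,0,0,0,0],"wy":[0,0,0,0,0,0,0],"wz":[0,0,0,0,0,0,0]}'
python3 d.py -89 0 34 0 0.35
```

```text
time: 7.65
tool_pos: [0.451, -0.1556, 0.2031]
tool_rot: [3.127, -0.363, 0.215]
contact_force: [-0.1, 0.2, 0.0]
opening: 0.0003
grip_force: 0.0
t 7.65 rot [ 0.0118 -0.0133  0.007 ] shift turned [ 0.0095 -0.0007  0.0055] shift now [ 0.0095 -0.0007  0.0056]
F [-0.1219  0.2348  0.0271] open 0.0002949104660593477 j [-0.5647  0.4963  2.0144  0.6151  0.4279  0.2563]
```

Scaled: 0.0035 m is 3.5, 0.0025 m is 2.5.

```bash
python3 drive.py '{"x":[3.5,3.5,2.5],"y":[0,0,0],"z":[2,1.5,1],"wx":[0,0,0],"wy":[0,0,0],"wz":[0,0,0]}'
python3 drive.py '{"x":[1.5,0],"y":[0,0],"z":[0.5,0],"wx":[0,0],"wy":[0,0],"wz":[0,0]}'
python3 drive.py '{"x":[1.5,0],"y":[0,0],"z":[0.5,0],"wx":[0,0],"wy":[0,0],"wz":[0,0]}'
python3 d.py -89 0 34 0 0.35
```

```text
time: 7.9
tool_pos: [0.46, -0.1538, 0.2018]
tool_rot: [3.128, -0.362, 0.213]
contact_force: [-7.0, -2.2, 5.2]
opening: 0.0005
grip_force: 3.3
time: 8.07
tool_pos: [0.4614, -0.1536, 0.2019]
tool_rot: [3.128, -0.362, 0.213]
contact_force: [-6.7, -2.6, 3.9]
opening: 0.0003
grip_force: 2.8
time: 8.23
tool_pos: [0.4621, -0.1534, 0.2019]
tool_rot: [3.128, -0.36, 0.213]
contact_force: [-13.2, -5.7, 9.0]
opening: -0.0001
grip_force: 7.0
t 8.23 rot [ 0.0112 -0.0103  0.0055] shift turned [-0.0007 -0.0009  0.0005] shift now [-0.0007 -0.0009  0.0004]
F [-13.2344  -5.677    9.0215] open -0.0001232536754455795 j [-0.5465  0.5101  1.9888  0.5889  0.4331  0.3014]
```

```bash
python3 drive.py '{"x":[1.5,0,0],"y":[0,0,0],"z":[0.5,0,0],"wx":[0,0,0],"wy":[0,0,0],"wz":[0,0,0]}'
python3 d.py -89 0 34 0 0.35
python3 drive.py '{"x":[-4,-25,-25,10,10,10,0],"y":[0,0,0,0,0,0,0],"z":[-1.5,-9,-9,-35,-35,-35,0],"wx":[0,0,0,0,0,0,0],"wy":[0,0,0,0,0,0,0],"wz":[0,0,0,0,0,0,0]}'
python3 - <<'E'
from cell import robot, imaging, ticket, observe
import cv2,numpy as np
for n in("top","side"):
    c=imaging.read_camera(n);i=c["image"][:,:,::-1];cv2.imwrite(f"pics/{n}3full.png",i)
    q=i[180:300,240:400] if n=="top" else i[190:350,230:430]
    cv2.imwrite(f"pics/{n}3.png",cv2.resize(q,(400,300) if n=="top" else (400,320),interpolation=2))
a=cv2.imread("pics/top3.png");b=cv2.imread("pics/side3.png")[:300];cv2.imwrite("pics/c3.png",np.hstack([a,b]))
E
python3 d.py 25 45 210 1.571 0
```

```text
time: 8.48
tool_pos: [0.4626, -0.1534, 0.2019]
tool_rot: [3.129, -0.359, 0.213]
contact_force: [-21.8, -8.4, 13.6]
opening: 0.0001
grip_force: 11.5
t 8.48 rot [ 0.0109 -0.009   0.0051] shift turned [-0.0012 -0.0009  0.0003] shift now [-0.0012 -0.0009  0.0003]
F [-21.8147  -8.3514  13.6003] open 8.286945938350764e-05 j [-0.5455  0.5106  1.987   0.5845  0.4344  0.307 ]
time: 9.07
tool_pos: [0.4003, -0.1663, 0.3158]
tool_rot: [3.119, -0.369, 0.215]
contact_force: [2.3, -0.9, 0.7]
opening: 0.001
grip_force: 0.0
t 9.17 rot [ 0.2977 -0.2742 -1.5481] shift turned [ 0.0447  0.2383 -0.0768] shift now [ 0.2503 -0.0433  0.0126]
F [-0.1113  0.262  -0.1834] open 0.0004336456884666918 j [-0.6574  0.2315  2.0144  0.426   0.6876  0.3991]
```

View pics/c3.png

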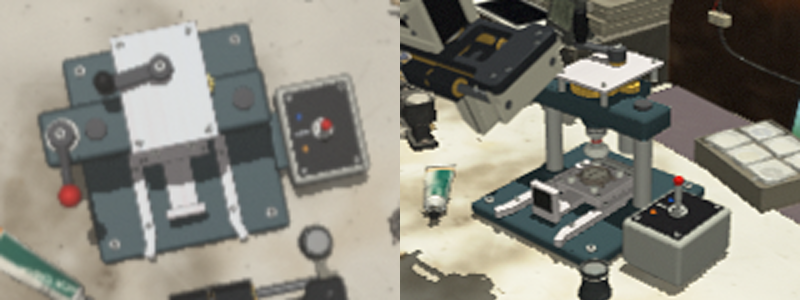

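The block sits home, with the tab top at crop (186,208), and the toggle is still upright. Next is the crank: I'll turn the tool and go above the grip.

```bash
python3 -c "
from geo import *
p=np.load('press.npy')
for x in(-76,-78,-80): print(x,proj('top',press(p,[(x,0,52)])))"
python3 drive.py '{"x":[0,0,0,0,0,0,0,0],"y":[0,0,0,0,0,0,0,0],"z":[-10,-10,-10,-10,-10,-10,-10,-10],"wx":[0.115,0.115,0.115,0.115,0.115,0.115,0.115,0.115],"wy":[-0.105,-0.105,-0.105,-0.105,-0.105,-0.105,-0.105,-0.105],"wz":[-0.595,-0.595,-0.595,-0.595,-0.595,-0.595,-0.595,-0.595]}' 0.044 20
python3 drive.py '{"x":[0,0,0,0,0,0],"y":[0,0,0,0,0,0],"z":[-10,-10,0,0,0,0],"wx":[0.115,0.115,0.115,0.115,0.115,0],"wy":[-0.105,-0.105,-0.105,-0.105,-0.105,0],"wz":[-0.595,-0.595,-0.595,-0.595,-0.595,0]}'
python3 d.py 25.5 45 215 1.571 0
```

```text
-76 [[315.7412 263.4902]]
-78 [[315.9291 264.4067]]
-80 [[316.117  265.3234]]
time: 9.83
tool_pos: [0.3791, -0.1729, 0.3853]
tool_rot: [3.072, -0.135, 1.191]
contact_force: [0.2, -0.6, 0.1]
opening: 0.0434
grip_force: 0.0
time: 10.33
tool_pos: [0.3773, -0.1746, 0.4047]
tool_rot: [-3.136, -0.007, 1.783]
contact_force: [-0.5, 0.2, -0.0]
opening: 0.044
grip_force: 0.0
t 10.33 rot [-0.0058 -0.0071  0.0046] shift turned [0.0491 0.2624 0.0117] shift now [0.0478 0.2627 0.0105]
F [-0.4955  0.2127 -0.0013] open 0.04403454606377451 j [-0.6183  0.1429  1.7936  0.0005  1.2143 -0.8304]
```

Scaled: 0.0375 m is 37.5, 0.007 m is 7, -0.007 rad is -0.035.

```bash
python3 drive.py '{"x":[7,7,7,7,7,7,7,0],"y":[37.5,37.5,37.5,37.5,37.5,37.5,37.5,0],"z":[0,0,0,0,0,0,0,0],"wx":[-0.029,0,0,0,0,0,0,0],"wy":[-0.035,0,0,0,0,0,0,0],"wz":[0.023,0,0,0,0,0,0,0]}'
python3 drive.py '{"x":[0],"y":[0],"z":[0],"wx":[0],"wy":[0],"wz":[0]}'
python3 d.py 25.5 45 169 1.571 0
```

```text
time: 11.0
tool_pos: [0.6289, -0.0712, 0.4028]
tool_rot: [3.139, -0.002, 1.773]
contact_force: [-1.8, 0.3, -0.1]
opening: 0.044
grip_force: 0.0
time: 11.08
tool_pos: [0.6257, -0.0729, 0.4035]
tool_rot: [-3.141, -0.001, 1.772]
contact_force: [0.4, -0.1, -1.3]
opening: 0.0438
grip_force: 0.0
t 11.08 rot [-0.0007 -0.0011 -0.0059] shift turned [ 0.0007 -0.0016  0.0565] shift now [ 0.0007 -0.0016  0.0565]
F [ 0.3596 -0.0691 -1.2875] open 0.043775495149381505 j [-0.2377  0.54    1.2102  0.0007  1.3925 -0.4393]
```

Scaled: 0.02 m is 20, 0.0115 m is 11.5.

```bash
python3 drive.py '{"x":[0.7,0,0,0,0],"y":[-1.6,0,0,0,0],"z":[20,20,11.5,4,0],"wx":[0,0,0,0,0],"wy":[0,0,0,0,0],"wz":[0,0,0,0,0]}'
python3 drive.py '{"x":[0,0,0,0,0,0],"y":[0,0,0,0,0,0],"z":[0,0,0,0,0,0],"wx":[0,0,0,0,0,0],"wy":[0,0,0,0,0,0],"wz":[0,0,0,0,0,0]}' 0.01 20
python3 d.py 25.5 45 169 1.571 0
```

```text
time: 11.5
tool_pos: [0.6219, -0.0742, 0.3499]
tool_rot: [-3.142, 0.0, 1.771]
contact_force: [-0.3, -1.0, -0.0]
opening: 0.0439
grip_force: 0.0
time: 12.0
tool_pos: [0.6233, -0.0737, 0.3523]
tool_rot: [3.136, 0.003, 1.773]
contact_force: [3.3, 0.7, 2.5]
opening: 0.0157
grip_force: 20.0
t 12.0 rot [ 0.0056  0.003  -0.0054] shift turned [0.001  0.001  0.0053] shift now [0.001  0.0009 0.0053]
F [3.2767 0.7238 2.4852] open 0.01568181212857122 j [-0.2397  0.5701  1.3011 -0.0003  1.2641 -0.4416]
```

```bash
python3 -c "
from geo import *
p=np.load('press.npy')
print(S(368,292));
for z in(50,55,60,65): print(z,proj('side',press(p,[(0,0,z)])))
th=1.36+np.arange(25)*np.pi/12
for a,b,c in zip(th[1:],np.diff(45*np.sin(th)),np.diff(-45*np.cos(th))): print('%.2f  %.1f %.1f'%(a,b,c))"
```

```text
(327.76666666666665, 267.5)
50 [[327.3639 270.9596]]
55 [[327.3408 268.8423]]
60 [[327.3177 266.7158]]
65 [[327.2944 264.5798]]
1.62  0.9 11.7
1.88  -2.1 11.6
2.15  -5.0 10.6
2.41  -7.6 8.9
2.67  -9.7 6.7
2.93  -11.1 3.9
3.19  -11.7 0.9
3.45  -11.6 -2.1
3.72  -10.6 -5.0
3.98  -8.9 -7.6
4.24  -6.7 -9.7
4.50  -3.9 -11.1
4.76  -0.9 -11.7
5.03  2.1 -11.6
5.29  5.0 -10.6
5.55  7.6 -8.9
5.81  9.7 -6.7
6.07  11.1 -3.9
6.33  11.7 -0.9
6.60  11.6 2.1
6.86  10.6 5.0
7.12  8.9 7.6
7.38  6.7 9.7
7.64  3.9 11.1
```

```bash
python3 drive.py '{"x":[0.9,-2.1,-5,-7.6],"y":[11.7,11.6,10.6,8.9],"z":[0,0,0,0],"wx":[0,0,0,0],"wy":[0,0,0,0],"wz":[0,0,0,0]}'
cat > c.py <<'E'
from geo import *
from cell import robot, imaging, ticket, observe
p=np.load('press.npy');o=observe();a=press(p,(34,0,0))[0]
c,s=np.cos(p[2]),np.sin(p[2]);M=np.array([[c,s],[-s,c]])
d=M@(o["tool_pos"]-a)[:2]*1e3;f=M@o["contact_force"][:2];th=np.arctan2(d[1],-d[0])
print("t %.2f theta %.3f r %.1f z %.3f Ftan %.1f Frad %.1f open %.4f"%(o["time"],th%(2*np.pi),np.hypot(*d),o["tool_pos"][2],-f@[np.sin(th),np.cos(th)],f@[-np.cos(th),np.sin(th)],o["opening"]))
E
python3 c.py
```

```text
time: 12.33
tool_pos: [0.6676, -0.0777, 0.3522]
tool_rot: [3.14, 0.001, 1.774]
contact_force: [-2.7, 1.9, 4.1]
opening: 0.0151
grip_force: 20.0
t 12.33 theta 2.391 r 45.3 z 0.352 Ftan 3.3 Frad -0.0 open 0.0151
```

```bash
python3 drive.py '{"x":[-9.7,-11.1,-11.7,-11.6,-10.6,-8.9,-6.7,-3.9],"y":[6.7,3.9,0.9,-2.1,-5,-7.6,-9.7,-11.1],"z":[0,0,0,0,0,0,0,0],"wx":[0,0,0,0,0,0,0,0],"wy":[0,0,0,0,0,0,0,0],"wz":[0,0,0,0,0,0,0,0]}'|grep -E 'time'; python3 c.py
python3 drive.py '{"x":[-0.9,2.1,5,7.6],"y":[-11.7,-11.6,-10.6,-8.9],"z":[0,0,0,0],"wx":[0,0,0,0],"wy":[0,0,0,0],"wz":[0,0,0,0]}'|grep time; python3 c.py
```

```text
time: 13.0
t 13.00 theta 4.543 r 45.5 z 0.352 Ftan 3.4 Frad -4.5 open 0.0153
time: 13.33
t 13.33 theta 5.578 r 45.7 z 0.352 Ftan 4.3 Frad -12.7 open 0.0153
```

Scaled: 0.0117 m is 11.7, 0.0116 m is 11.6.

```bash
python3 drive.py '{"x":[9.7,11.1,11.7,11.6],"y":[-6.7,-3.9,-0.9,2.1],"z":[0,0,0,0],"wx":[0,0,0,0],"wy":[0,0,0,0],"wz":[0,0,0,0]}'|grep time; python3 c.py
python3 drive.py '{"x":[10.6,8.9,6.7,3.9],"y":[5,7.6,9.7,11.1],"z":[0,0,0,0],"wx":[0,0,0,0],"wy":[0,0,0,0],"wz":[0,0,0,0]}'|grep time; python3 c.py
```

```text
time: 13.67
t 13.67 theta 0.301 r 45.6 z 0.352 Ftan 2.9 Frad -12.3 open 0.0153
time: 14.0
t 14.00 theta 1.332 r 45.1 z 0.352 Ftan 2.8 Frad -4.2 open 0.0147
```

Scaled: 0.0117 m is 11.7, 0.0116 m is 11.6.

```bash
python3 drive.py '{"x":[0.9,-2.1],"y":[11.7,11.6],"z":[0,0],"wx":[0,0],"wy":[0,0],"wz":[0,0]}'|grep time;python3 c.py
python3 drive.py '{"x":[-5,-7.6],"y":[10.6,8.9],"z":[0,0],"wx":[0,0],"wy":[0,0],"wz":[0,0]}'|grep time;python3 c.py
python3 drive.py '{"x":[-9.7,-11.1],"y":[6.7,3.9],"z":[0,0],"wx":[0,0],"wy":[0,0],"wz":[0,0]}'|grep time;python3 c.py
python3 drive.py '{"x":[-11.7,-11.6],"y":[0.9,-2.1],"z":[0,0],"wx":[0,0],"wy":[0,0],"wz":[0,0]}'|grep time;python3 c.py
python3 - <<'E'
from cell import robot, imaging, ticket, observe
import cv2
c=imaging.read_camera("side");cv2.imwrite("pics/side4.png",c["image"][:,:,::-1])
E
```

```text
time: 14.17
t 14.17 theta 1.861 r 45.1 z 0.352 Ftan 2.9 Frad -1.7 open 0.0150
time: 14.33
t 14.33 theta 2.386 r 45.2 z 0.352 Ftan 3.3 Frad 2.6 open 0.0153
time: 14.5
t 14.50 theta 2.915 r 45.1 z 0.352 Ftan 3.5 Frad 3.7 open 0.0155
time: 14.67
t 14.67 theta 3.455 r 45.1 z 0.352 Ftan 3.3 Frad 3.1 open 0.0154
```

Units first: shifts go in mm and turns go in units of 0.2 rad. So -0.0106 m is -10.6, -0.0089 m is -8.9.

```bash
python3 drive.py '{"x":[-10.6,-8.9],"y":[-5,-7.6],"z":[0,0],"wx":[0,0],"wy":[0,0],"wz":[0,0]}'|grep time;python3 c.py
python3 drive.py '{"x":[-6.7,-3.9],"y":[-9.7,-11.1],"z":[0,0],"wx":[0,0],"wy":[0,0],"wz":[0,0]}'|grep time;python3 c.py
python3 - <<'E'
from cell import robot, imaging, ticket, observe
import cv2,numpy as np
c=imaging.read_camera("side");cv2.imwrite("pics/side5.png",c["image"][:,:,::-1])
L=[cv2.resize(cv2.imread(f"pics/{n}.png")[245:300,300:355],(260,260),interpolation=2) for n in("side0","side4","side5")]
cv2.imwrite("pics/f5.png",np.hstack(L))
E
```

```text
time: 14.88
t 14.88 theta 3.992 r 45.1 z 0.352 Ftan 2.7 Frad 0.7 open 0.0151
time: 15.05
t 15.05 theta 4.536 r 45.4 z 0.352 Ftan 3.0 Frad -2.6 open 0.0150
```

View pics/f5.png

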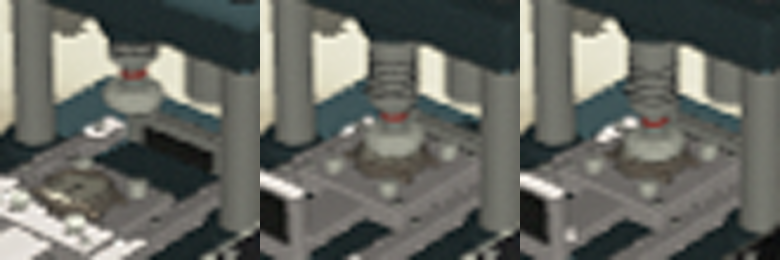

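The panels show the red band at y=74 (start), 117 and 122, so the foot is still falling with the crank and sits just about on the glass. I'll track the band's centroid numerically.

```bash
cat > red.py <<'E'
import numpy as np,cv2,sys
def red(i): # BGR
    q=i[250:285,315:345].astype(float);w=np.clip(q[:,:,2]-1.5*np.maximum(q[:,:,1],q[:,:,0]),0,None)
    return (w.sum(1)@np.arange(250,285))/w.sum(),w.sum()
if __name__=="__main__":
    from cell import robot, imaging, ticket, observe
    import c
    print("red",red(imaging.read_camera("side")["image"][:,:,::-1]))
E
python3 -c "
import cv2;from red import red
for n in('side0','side4','side5'): print(n,red(cv2.imread(f'pics/{n}.png')))"
python3 drive.py '{"x":[-0.9,2.1],"y":[-11.7,-11.6],"z":[0,0],"wx":[0,0],"wy":[0,0],"wz":[0,0]}'|grep time;python3 red.py
python3 drive.py '{"x":[5,7.6],"y":[-10.6,-8.9],"z":[0,0],"wx":[0,0],"wy":[0,0],"wz":[0,0]}'|grep time;python3 red.py
```

```text
side0 (np.float64(260.23423423423424), np.float64(111.0))
side4 (np.float64(269.28426395939084), np.float64(98.5))
side5 (np.float64(270.68834688346885), np.float64(184.5))
time: 15.27
t 15.27 theta 5.056 r 45.5 z 0.352 Ftan 3.1 Frad -6.7 open 0.0152
red (np.float64(271.0), np.float64(175.0))
time: 15.48
t 15.48 theta 5.569 r 45.5 z 0.352 Ftan 2.9 Frad -10.8 open 0.0150
red (np.float64(271.05367231638417), np.float64(177.0))
```

```bash
python3 drive.py '{"x":[9.7,11.1],"y":[-6.7,-3.9],"z":[0,0],"wx":[0,0],"wy":[0,0],"wz":[0,0]}'|grep time;python3 red.py
python3 drive.py '{"x":[11.7],"y":[-0.9],"z":[0],"wx":[0],"wy":[0],"wz":[0]}'|grep time;python3 red.py
```

```text
time: 15.7
t 15.70 theta 6.076 r 45.6 z 0.352 Ftan 4.1 Frad -12.3 open 0.0154
red (np.float64(271.03723404255317), np.float64(188.0))
time: 15.83
t 15.83 theta 0.033 r 45.4 z 0.352 Ftan 4.7 Frad -9.9 open 0.0153
red (np.float64(271.04918032786884), np.float64(152.5))
```

```bash
python3 drive.py '{"x":[11.6,10.6],"y":[2.1,5],"z":[0,0],"wx":[0,0],"wy":[0,0],"wz":[0,0]}'|grep time;python3 red.py
python3 drive.py '{"x":[8.9,6.7],"y":[7.6,9.7],"z":[0,0],"wx":[0,0],"wy":[0,0],"wz":[0,0]}'|grep time;python3 red.py
```

```text
time: 16.05
t 16.05 theta 0.546 r 45.3 z 0.352 Ftan 5.0 Frad -8.9 open 0.0156
red (np.float64(272.0), np.float64(16.0))
time: 16.27
t 16.27 theta 1.058 r 45.0 z 0.352 Ftan 4.7 Frad -4.9 open 0.0153
red (np.float64(nan), np.float64(0.0))red.py:4: RuntimeWarning: invalid value encountered in scalar divide
  return (w.sum(1)@np.arange(250,285))/w.sum(),w.sum()
```

```bash
python3 - <<'E'
from cell import robot, imaging, ticket, observe
import cv2,numpy as np
c=imaging.read_camera("side");cv2.imwrite("pics/side6.png",c["image"][:,:,::-1])
L=[cv2.resize(cv2.imread(f"pics/{n}.png")[235:300,300:355],(330,390),interpolation=2) for n in("side5","side6")]
cv2.imwrite("pics/f6.png",np.hstack(L))
E
python3 c.py
```

```text
t 16.37 theta 1.090 r 45.1 z 0.352 Ftan -0.9 Frad -2.8 open 0.0154
```

View pics/f6.png

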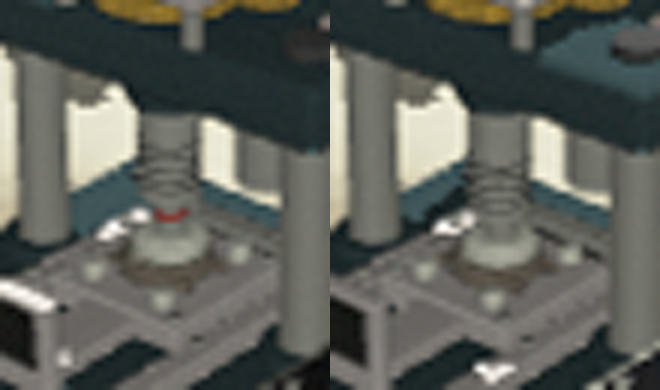

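The red band is now covered by the barrel while the foot stands still on the glass, so the spring is pressed about 5–6.5 mm. I'll give the crank a small touch more, then release it.

Scaled: 0.0066 m is 6.6, 0.0026 m is 2.6.

```bash
python3 drive.py '{"x":[2.6],"y":[6.6],"z":[0],"wx":[0],"wy":[0],"wz":[0]}'|grep time;python3 c.py
python3 drive.py '{"x":[0,0,0,0],"y":[0,0,0,0],"z":[0,0,0,0],"wx":[0,0,0,0],"wy":[0,0,0,0],"wz":[0,0,0,0]}' 0.042|tail -2
python3 drive.py '{"x":[0,0,0,0,0],"y":[0,0,0,0,0],"z":[-20,-30,-30,0,0],"wx":[0,0,0,0,0],"wy":[0,0,0,0,0],"wz":[0,0,0,0,0]}' 0 | grep force
python3 -c "
import cv2,numpy as np
from geo import *
from cell import robot, imaging, ticket, observe
c=imaging.read_camera('top');i=c['image'];cv2.imwrite('pics/top7.png',i[:,:,::-1])
q=i.astype(float);w=np.clip(q[:,:,0]-1.8*np.maximum(q[:,:,1],q[:,:,2]),0,None);w[:245]=0;w[275:]=0;w[:,:250]=0;w[:,290:]=0
print('ball px',(w.sum(0)@np.arange(640))/w.sum(),(w.sum(1)@np.arange(480))/w.sum())
p=np.load('press.npy')
for f in(0,.05,.1,.15,.2,.25): print(f,proj('top',press(p,[(-50*np.cos(f),88+50*np.sin(f),152)])))"
python3 d.py -50 62 230 1.571 0;python3 d.py -50 62 149 1.571 0
```

```text
time: 16.45
t 16.45 theta 1.211 r 44.8 z 0.352 Ftan 5.5 Frad -1.0 open 0.0155
opening: 0.0373
grip_force: 0.0
contact_force: [1.0, -0.3, -1.1]
grip_force: 0.0
ball px nan nan
0 [[268.9122 257.3043]]
0.05 [[267.6627 257.5281]]
0.1 [[266.4039 257.6893]]
0.15 [[265.1391 257.7875]]
0.2 [[263.8714 257.8224]]
0.25 [[262.6041 257.7939]]
t 17.25 rot [ 0.0027  0.002  -0.0055] shift turned [ 0.0191 -0.0691  0.0232] shift now [ 0.0187 -0.0692  0.023 ]
F [-0.4827  1.0455 -1.1488] open 0.00949143167451966 j [-0.245   0.5093  1.1868 -0.0007  1.4422 -0.4467]
t 17.25 rot [ 0.0027  0.002  -0.0055] shift turned [ 0.0191 -0.0691  0.1042] shift now [ 0.0189 -0.0694  0.104 ]
F [-0.4827  1.0455 -1.1488] open 0.00949143167451966 j [-0.245   0.5093  1.1868 -0.0007  1.4422 -0.4467]<string>:7: RuntimeWarning: invalid value encountered in scalar divide
```

Scaled: 0.035 m is 35, -0.0287 m is -28.7.

```bash
python3 drive.py '{"x":[6.2,6.2,6.2,0,0,0,0,0],"y":[-28.7,-28.7,-28.7,0,0,0,0,0],"z":[0,0,0,35,35,30,6,0],"wx":[0,0,0,0,0,0,0,0],"wy":[0,0,0,0,0,0,0,0],"wz":[0,0,0,0,0,0,0,0]}'
python3 d.py -67 71.5 147 1.571 0
```

```text
time: 17.92
tool_pos: [0.5298, -0.0749, 0.3222]
tool_rot: [-3.138, -0.001, 1.773]
contact_force: [0.4, -0.6, 0.2]
opening: 0.0004
grip_force: 0.0
t 17.92 rot [-0.0035 -0.0013 -0.0056] shift turned [ 0.0094  0.0001 -0.0028] shift now [ 0.0094  0.0001 -0.0028]
F [ 0.3998 -0.6265  0.2363] open 0.0003808304569965879 j [-0.2835  0.4412  1.6153 -0.0006  1.0888 -0.485 ]
```

```bash
python3 drive.py '{"x":[9.4,10.1,10.1,9.7,8.8,7.7,6.3,4.5],"y":[0,-0.9,1.2,3.1,4.9,6.7,8,9.1],"z":[0,0,0,0,0,0,0,0],"wx":[0,0,0,0,0,0,0,0],"wy":[0,0,0,0,0,0,0,0],"wz":[0,0,0,0,0,0,0,0]}'|grep force
python3 drive.py '{"x":[3,2,0],"y":[2.5,2,0],"z":[0,0,0],"wx":[0,0,0],"wy":[0,0,0],"wz":[0,0,0]}'|grep force
python3 drive.py '{"x":[0,0],"y":[2,0],"z":[0,0],"wx":[0,0],"wy":[0,0],"wz":[0,0]}'|grep force
python3 drive.py '{"x":[0,0],"y":[2,0],"z":[0,0],"wx":[0,0],"wy":[0,0],"wz":[0,0]}'|grep force
python3 d.py -28 134 147 1.571 0
```

```text
contact_force: [-2.3, -1.1, 3.3]
grip_force: 1.9
contact_force: [-0.3, -0.2, -0.4]
grip_force: 0.0
contact_force: [-4.1, 0.3, 0.9]
grip_force: 2.0
contact_force: [-10.6, -1.0, 3.6]
grip_force: 5.1
t 19.17 rot [-0.0043  0.0004 -0.0057] shift turned [ 0.0008 -0.001  -0.0009] shift now [ 0.0008 -0.001  -0.0009]
F [-10.6335  -0.9978   3.6455] open 0.00047255194932592205 j [-0.1324  0.4715  1.5577 -0.0021  1.1163 -0.3332]
```

The load has risen to 10.6 N against 1.2 N of friction, so the lever is at its stop. I'll back off, rise and check.

Scaled: -0.04 m is -40, 0.035 m is 35.

```bash
python3 drive.py '{"x":[0,0,0,0,30,35,35,35],"y":[-20,-20,0,0,-20,-20,-20,-20],"z":[0,-10,-40,-40,0,0,0,0],"wx":[0,0,0,0,0,0,0,0],"wy":[0,0,0,0,0,0,0,0],"wz":[0,0,0,0,0,0,0,0]}'|grep force
python3 drive.py '{"x":[35,35,35,30,0,0],"y":[-10,-10,0,0,0,0],"z":[0,0,0,0,0,0],"wx":[0,0,0,0,0,0],"wy":[0,0,0,0,0,0],"wz":[0,0,0,0,0,0]}'|grep force
python3 - <<'E'
from cell import robot, imaging, ticket, observe
from geo import *
import cv2
p=np.load("press.npy")
print("ball exp",proj("top",press(p,[(-6,137.6,152)])),"grip exp 1.2",proj("top",press(p,[(34-45*np.cos(1.23),45*np.sin(1.23),200)])))
L=[]
for n in("top","side"):
    i=imaging.read_camera(n)["image"][:,:,::-1];cv2.imwrite(f"pics/{n}8.png",i)
    q=i[180:300,230:390] if n=="top" else i[195:345,230:430]
    L.append(cv2.resize(q,(400,300),interpolation=2))
cv2.imwrite("pics/c8.png",np.hstack(L))
E
```

```text
contact_force: [0.8, 1.2, -0.2]
grip_force: 0.0
contact_force: [0.1, -0.1, 0.2]
grip_force: 0.0
ball exp [[239.9697 240.5557]] grip exp 1.2 [[283.1711 215.559 ]]
```

View pics/c8.png

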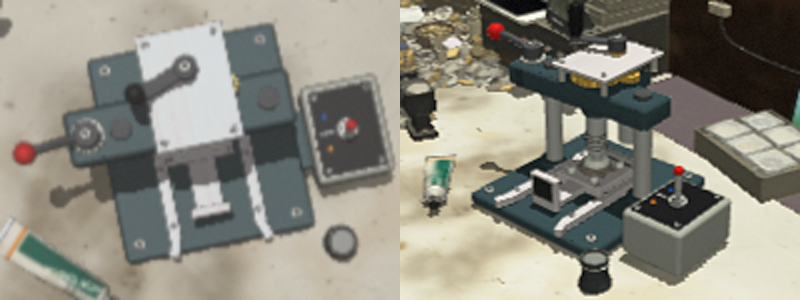

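The ball is at crop (24,153), which matches the locked position. The crank grip is at (135,94), the toggle is upright and the bystanders haven't moved. I'll check numerically that the tab hasn't moved since the push.

```bash
python3 -c "
import cv2,numpy as np
a,b=[cv2.imread(f'pics/{n}.png',0).astype(np.float32)[254:274,304:326] for n in('top3full','top8')]
print(cv2.phaseCorrelate(a,b,cv2.createHanningWindow((22,20),cv2.CV_32F)),np.abs(a-b).mean())
a,b=[cv2.imread(f'pics/{n}.png')[:,:,1] for n in('top3full','top8')]
print(a[256:274:1,315],b[256:274:1,315])"
```

```text
((-0.24601894763166143, -0.3455665509661845), 0.9942445993423462) 4.572727
[220 220 219 219 217 210 204 214 213 160  87  58  59  63  95 105 106 107] [218 215 215 215 210 180 196 213 202 135  69  57  61  72  95 104 104 105]
```

Any shift is well under a pixel and towards the stop, so the block is still home.

```bash
python3 -c "
from cell import robot, imaging, ticket, observe
print(ticket.hand_in())"
```

```text
the job is handed in; nothing more can be done
None
```

The job is handed in, though no verdict came back: toggle off, block home against the stop, foot bearing on the glass with its spring pressed an estimated 6 mm, lock lever fully over, and the bystanders unmoved in the last pictures.

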